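# Wedge the serving board level

## Task

The hinged board of the little serving stand has dropped at its front edge. Take the wooden wedge by its upright grip, slide its thin end straight in under the middle of the board's front edge and push by feel until the board is level against its two catches and the wedge is jammed tight (a push of about 15 N at the end is right; do not force it or lift the board by hand). Then let go, leave the wedge lying flat under the board, and leave everything else where it is.

Things in the scene. Friction and masses are not known exactly. Their poses are not given: they have to be found in the camera images.
- stand: serving stand fixed on the counter: screw feet, dark steel frame 206 mm wide (y), 176 deep (x), 42 high at most. Origin on the counter under the middle of its board's front edge; x level away from the robot under the board (the way to push), y along the edge, z up. Small lips on the front corner posts, 73 mm off the middle and outward, are the catches. Space below the board is empty
- board (a joint): hinge, rad, of the stand's dark wooden board (170 wide, 150 deep, 12 mm thick, hinged at the back): -0.067 dropped, 0 level, where the catches stop it. The feet are set differently each time, unmeasured: underside of the front edge 12 to 16 mm above the counter when dropped, 10 mm more when level. It weighs about 3 N on what lifts its edge
- wedge: loose light wooden wedge, 26 mm wide (y), 100 g, friction 0.5 to 0.7 (stays where pushed; pressing down adds drag). Origin under the middle of its upright grip, a block 40 long (x), 26 wide, 48 mm high; taper from the grip's face (x = 20) towards +x, 30 mm high there, falling 1 in 5 to a blunt 5 mm thin end at x = 145; z up. Lies flat on the counter left or right of the stand
- wedge_tip (a point): middle of the lower edge of the wedge's thin end, 145 mm ahead (+x) of the wedge's origin
- block: plain rectangular wooden block of the same wood, 100 x 26 x 30 mm, without taper or grip, lying on the other side; bystander. Origin under its centre, x along its length
- cinnamon_shaker: shaker with a metal top, 44 mm wide, 90 mm high, standing behind on the left; bystander. Origin under its centre
- tamper: steel coffee tamper with a wooden grip, 58 mm wide, 84 mm high, standing at the far left; bystander. Origin under its centre

How it is judged:
On the way:
1. the wedge's thin end lies low under the front edge, near its middle, while the board is still down (x of wedge_tip in the frame of stand above 0.005 m and y of wedge_tip in the frame of stand between -0.03 and 0.03 m and height (world z) of wedge_tip below 0.008 m and value of joint board below -0.05 rad), for 0.1 s.
At the end, for the whole second after the job is handed in: board level (above -0.008 rad), wedge flat on the counter (0.05 rad, 4 mm), still, square to the edge within 0.2 rad, thin end within 35 mm of the middle line, and jammed: it presses on the board with more than 5 N (the board alone weighs about 3 N on it) (value of joint board above -0.008 rad and contact force between wedge and board above 5 N and y of wedge_tip in the frame of stand between -0.035 and 0.035 m and angle between the x axis of wedge and the x axis of stand, either way round below 0.2 rad and angle between wedge's own z axis and vertical below 0.05 rad and height (world z) of wedge below 0.004 m and linear speed of wedge below 0.01 m/s); the robot touches nothing.
It fails at once if the wedge is forced: more than 25 N between wedge and board (contact force between wedge and board above 25 N).
It fails at once if the board is lifted or pushed with the gripper (more than 5 N) (contact force between any of the fingers, the arm and board above 5 N).
It fails at once if a bystander is moved more than 30 mm (distance of any of block, cinnamon_shaker, tamper from where it was at the start of the episode above 0.03 m).
It also fails if it takes over 67 s, if anything falls off the work surface, if the arm or the gripper's body presses on something with over 40 N, if the wrist force passes 120 N, or if a joint passes its speed limit or range.

## Robot

A 6-joint arm with a two-finger parallel gripper is mounted at the origin on a cart in front of the work surface, level with it; the furniture and walls round the work are solid. World frame = base frame: x ahead of the robot, y to its left, z up, the work surface at z = 0. Lengths are in m, angles in rad, forces in N, time in s.
With the tool pointing down it reaches from about 0.325 to 0.9 m from the base axis. Payload 6.1 kg.
Tool frame: the origin (TCP) lies between the finger pads; the fingertips stand tip_reach ahead of it and the grasp point (between the pads) lies 3 mm ahead of it (tip_reach is the distance from the TCP to the fingertips, in m); z points along the fingers, y is the line along which they close (so a half turn about z gives the same grasp; the last joint's range is limited). The gripper opens to 85 mm and grips with 20 to 120 N. Pads are 22 mm wide; open, the fingers measure 114 mm over their backs; the gripper's body (76 mm by 85 mm) begins 54 mm behind the grasp point. The pads swing forward as they close: fully open they stand 13 mm farther back than shut.
Start: joints at [0.992, 0.22, 1.526, -0, 1.395, -0.126], TCP at [0.273, 0.562, 0.253] pointing down, gripper open.
Joint ranges: [-2.98, 2.98], [-0.91, 2.08], [0.09, 2.57], [-1.24, 4.39], [0.2, 2.65], [-2.68, 2.68]. Speed limits (rad/s): [2.57, 2.57, 3.01, 3.14, 3.14, 3.14].

## Interface

Orientations are given as a 3x3 rotation matrix whose columns are the frame's x, y, z axes.
In Python, from bench import * gives the robot as it stands.
- The arm moves only by the shell command python3 -m handwheel 'ROWS' [OPENING] [FORCE]. ROWS is a JSON object of lists of equal length, an entry for each row: "slide": the shift along the tool's x, y, z in units of 0.1 m (1.0 is 0.1 m), a list of three; "delta_rot": the turn, a rotation vector about the tool's x, y, z in units of 90 degrees (1.0 is 90 degrees), a list of three. In form: {"slide": [[dx, dy, dz], ...], "delta_rot": [[wx, wy, wz], ...]}. A call has 1 to 20 rows; each row is the pose to reach, as a shift and turn from the pose commanded when the call began, along the tool's axes at that moment; what a row does not reach only later rows make up. A row lasts 1/8 s, in which the tool goes at most 62.5 mm and 10.7 degrees, less where a joint would pass 70% of its speed; a pose out of reach is approached as far as the arm can. A call with a number of a shift or a turn outside -1 to 1 is refused whole. A call with a gripper value outside its range is refused whole. OPENING is the gripper command: -1 is shut, 1 is fully open, values between are in proportion, set as the call begins (- or left out, the last holds). The fingers move at their own pace and stop on an object; FORCE is the grip in N (left out, the last holds). Time passes only in rows, so rows that repeat a pose let the fingers close. It gives the time, the measured TCP pose, the force, the opening and the grip force at its end, in the units of the state.
- get_obs(): the state, without advancing time (a new reading comes with each control period).
- snapshot(name): name is "scene" or "top"; returns (picture, depth): 400x640x3 uint8, red, green, blue; 400x640 float32, m along the optical axis (not along the pixel's ray), 0 where there is no reading.
- calibration(name): a dict with "intrinsics" (3x3 intrinsics, pixels), "eye" and "orientation" of the camera in the world. Camera axes: x right, y down, z forward; pixel columns grow to the right and rows downward; lengths in m; the calibration is good to about 2 mm. A picture is of the moment at which its call begins. calibration takes no time and is no camera call.
- job_done(): hands the job in; it is judged then, once.
The state is a dict: "time": time; "joint_positions": joint angles; "joint_vel": joint speeds; "joint_efforts": joint torques, N m; "position": TCP position; "tool_rot": TCP orientation; "force": force on the tool from outside, world axes, zero at the start; "moment": the same for the moment, N m; "grip_width": finger opening in m; "grip_force": force on a finger pad.
Only numpy, scipy, OpenCV 4.12 (cv2) and the standard library are available. Lean on these libraries where they do the work, as an engineer would, in place of code of your own. Each camera call takes 0.05 s, during which the arm holds its last target. There are 200 camera calls.

## Working session

There is one attempt and no reset: what is moved stays moved. The work goes in short steps, Python scripts to look and compute and a shell command to move; the robot and the scene stay as the last step left them, time stands still between calls to the robot, and variables do not carry over. Pictures are saved under pics/ and viewed, at most 10 in all, crops included, and the job is handed in when it is done.

```bash
mkdir -p pics; ls
python3 - <<'E'
from bench import *
import cv2,numpy as np
o=get_obs();print(o)
for n in("scene","top"):
    p,d=snapshot(n);cv2.imwrite(f"pics/{n}0.png",p[:,:,::-1]);np.savez(f"pics/{n}0.npz",p=p,d=d);print(n,calibration(n))
E
```

```text
pics
{'time': 0.0, 'joint_positions': array([ 9.91908553e-01,  2.21210490e-01,  1.52760826e+00, -1.46652161e-05,
        1.39465764e+00, -1.26123781e-01]), 'joint_vel': array([-0.0012192 , -0.00082774,  0.0001308 , -0.00082225, -0.00156761,
       -0.00069132]), 'joint_efforts': array([ 9.00190429e-06, -4.96900856e+01, -3.89393342e+01, -2.21064388e-04,
        1.12919393e-02, -7.65851894e-06]), 'position': array([0.27312699, 0.56155391, 0.25221037]), 'tool_rot': array([[-8.99242440e-01,  4.37449423e-01, -1.01849342e-03],
       [ 4.37450552e-01,  8.99241071e-01, -1.58472119e-03],
       [ 2.22635742e-04, -1.87058906e-03, -9.99998226e-01]]), 'force': array([-0.46127224, -0.75725818, -0.28815416]), 'moment': array([0.02286715, 0.03953412, 0.00268254]), 'grip_force': 0.0, 'grip_width': 0.08531254316959509}
scene {'intrinsics': array([[441.43686829,   0.        , 317.31691773],
       [  0.        , 441.43686829, 199.55928552],
       [  0.        ,   0.        ,   1.        ]]), 'eye': array([1.15935206, 0.45357108, 0.99349968]), 'orientation': array([[-0.55963555,  0.67983381, -0.47395573],
       [ 0.82867946,  0.4522038 , -0.3298516 ],
       [-0.00991969, -0.57735406, -0.81643364]])}
top {'intrinsics': array([[379.51729221,   0.        , 318.98052151],
       [  0.        , 379.51729221, 199.60041399],
       [  0.        ,   0.        ,   1.        ]]), 'eye': array([0.28986281, 0.08256682, 1.2069632 ]), 'orientation': array([[-0.02804392, -0.96083592,  0.27569527],
       [-0.99960601,  0.0272791 , -0.00660925],
       [-0.00117031, -0.27577199, -0.96122237]])}
```

View pics/scene0.png

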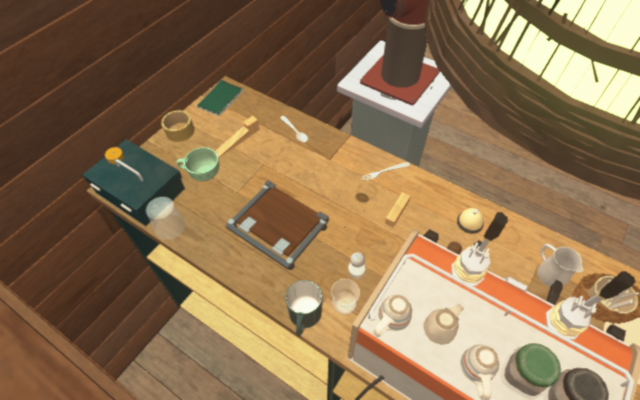

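View pics/top0.png

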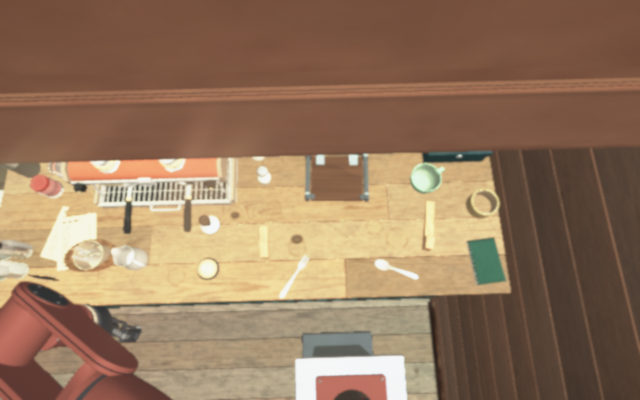

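The scene shows the stand at about (278,222), the wedge near (238,137) beside the green mug, and the block at (397,208). In the top view, the stand is at (337,178), the wedge at (430,225) and the block at (264,241). I'll enlarge these next.

Run:
```python
import cv2,numpy as np
a=cv2.imread("pics/scene0.png");b=cv2.imread("pics/top0.png")
A=cv2.resize(a[90:270,170:340],None,fx=3,fy=3,interpolation=cv2.INTER_CUBIC)[:, :400] if 0 else cv2.resize(a[100:270,180:340],(400,425),interpolation=cv2.INTER_CUBIC)
B=cv2.resize(b[145:265,295:455],(533,400),interpolation=cv2.INTER_CUBIC)
B=cv2.resize(b[145:265,295:455],(400,300),interpolation=cv2.INTER_CUBIC)
c=np.zeros((425,800,3),np.uint8);c[:,:400]=A;c[:300,400:]=B
cv2.imwrite("pics/crop1.png",c)
```

```text
(no output)
```

View pics/crop1.png

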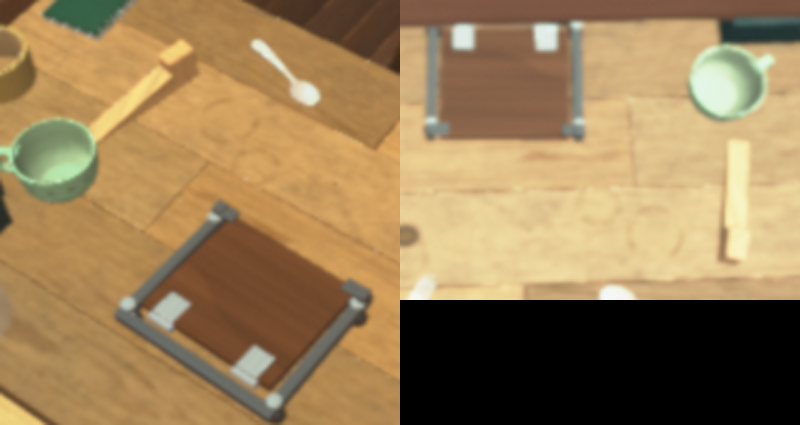

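The crop shows the wedge with its grip towards the robot (top view about (430,243)) and its thin end pointing away at (430,202). The stand's front corner posts are at about (307,197) and (366,197) in the top view. Next I'll measure from colour masks and depth in both views.

```bash
cat > h.py <<'E'
import cv2,numpy as np
from bench import *
def cloud(n,d):
    c=calibration(n);K=c["intrinsics"];v,u=np.indices(d.shape)
    q=np.stack([(u-K[0,2])/K[0,0]*d,(v-K[1,2])/K[1,1]*d,d],-1)
    return q@c["orientation"].T+c["eye"]
def ray(n,u,v,z):
    c=calibration(n);r=c["orientation"]@np.linalg.inv(c["intrinsics"])@[u,v,1]
    return c["eye"]+r*(z-c["eye"][2])/r[2]
def proj(n,p):
    c=calibration(n);q=c["orientation"].T@(np.array(p)-c["eye"]);q=c["intrinsics"]@q;return q[:2]/q[2]
E
python3 - <<'E'
from h import *
np.set_printoptions(precision=4,suppress=True)
for n,rois in (("top",dict(w=(195,265,415,445),b=(220,262,250,280))),("scene",dict(w=(110,170,205,270),b=(185,230,380,415)))):
    f=np.load(f"pics/{n}0.npz");p,d=f["p"],f["d"];P=cloud(n,d)
    hsv=cv2.cvtColor(p,cv2.COLOR_RGB2HSV)
    for k,(a,b,c,e) in rois.items():
        Z=P[a:b,c:e,2]; print(n,k,"table z",np.median(Z))
        for thr,tag in((0.004,"all"),(0.036,"high")):
            m=((Z>thr)&(Z<0.06)&(d[a:b,c:e]>0)).astype(np.uint8)
            N,L,S,_=cv2.connectedComponentsWithStats(m)
            if N<2: continue
            i=1+np.argmax(S[1:,4]);m=L==i
            Q=P[a:b,c:e][m];r=cv2.minAreaRect(Q[:,:2].astype(np.float32)*1000)
            print(tag,len(Q),r,"z",np.percentile(Q[:,2],[5,50,95]),"x",Q[:,0].min(),Q[:,0].max(), "hsv",np.median(hsv[a:b,c:e][m],0))
    # stand
    t=cv2.inRange(hsv,(0,0,0),(179,90,140))
    a,b,c,e=(150,215,298,375) if n=="top" else (175,270,222,335)
    Q=P[a:b,c:e]; m=(Q[...,2]>.010)&(Q[...,2]<.06)
    S=Q[m]; print("stand",cv2.minAreaRect(S[:,:2].astype(np.float32)*1000),"z",np.percentile(S[:,2],[5,50,95,99]))
E
```

```text
top w table z 0.0018073530744294741
all 492 ((540.589111328125, -277.8548278808594), (42.09463119506836, 171.42727661132812), 78.54898071289062) z [0.0063 0.0217 0.0505] x 0.45692890727151775 0.6265978275136201 hsv [ 26.  67. 246.]
high 118 ((477.7485656738281, -260.2347717285156), (26.651634216308594, 39.66550064086914), 79.90216827392578) z [0.0407 0.0479 0.052 ] x 0.45692890727151775 0.49717267543680244 hsv [ 26.  65. 246.]
top b table z 0.0015501504956962897
all 294 ((496.0169677734375, 256.7233581542969), (101.7930908203125, 30.62002182006836), 2.458338975906372) z [0.0151 0.0301 0.0341] x 0.44495535245776385 0.5469467086034665 hsv [ 26.  67. 245.]
stand ((706.1090087890625, 16.31970977783203), (207.83474731445312, 163.85130310058594), 88.10809326171875) z [0.0239 0.0304 0.0379 0.0417]
scene w table z 7.133616911403351e-05
all 818 ((578.77001953125, -267.0453186035156), (237.5041961669922, 70.25647735595703), 6.197720527648926) z [0.0061 0.0214 0.0543] x 0.4592884507089956 0.6934229268034662 hsv [ 22. 121. 203.]
high 111 ((480.8397521972656, -259.8256530761719), (29.85285758972168, 40.703834533691406), 81.85530853271484) z [0.037  0.046  0.0504] x 0.4592884507089956 0.5019277454012461 hsv [ 19. 136. 230.]
scene b table z -0.0003155401855747808
all 394 ((500.1264343261719, 251.0896453857422), (99.90306091308594, 32.23514938354492), 2.433126211166382) z [0.0085 0.0281 0.0316] x 0.4500289909085702 0.5500186697920205 hsv [ 20. 131. 237.]
stand ((714.2313232421875, 15.471282958984375), (208.84661865234375, 176.85267639160156), 87.8604736328125) z [0.0221 0.0285 0.0353 0.0388]
```

Run:
```python
from h import *
np.set_printoptions(precision=4,suppress=True)
for n,(a,b,c,e) in (("top",(195,265,415,445)),("scene",(110,170,205,270))):
    f=np.load(f"pics/{n}0.npz");P=cloud(n,f["d"])[a:b,c:e];p=f["p"][a:b,c:e].astype(float)
    hsv=cv2.cvtColor(f["p"],cv2.COLOR_RGB2HSV)[a:b,c:e]
    t=np.median(p.reshape(-1,3),0)
    m=(P[...,2]>.005)&(P[...,2]<.06)
    if n=="scene": m&=(hsv[...,0]<32)&(P[...,0]<.64)
    Q=P[m]
    # centre line: bin along x, mid of y range of upper surface
    for x in np.arange(.46,.63,.01):
        s=Q[(Q[:,0]>x)&(Q[:,0]<x+.01)]
        if len(s)>3:
            zt=np.percentile(s[:,2],80);s2=s[s[:,2]>zt-.008];print(n,round(x+.005,3),len(s),"zt %.4f y %.4f..%.4f mid %.4f"%(zt,s2[:,1].min(),s2[:,1].max(),(s2[:,1].min()+s2[:,1].max())/2))
# stand front edge: height vs x along several y
for n in("top","scene"):
    P=cloud(n,np.load(f"pics/{n}0.npz")["d"]);Q=P.reshape(-1,3)
    print(n)
    for y in np.arange(-.10,.13,.02):
        s=Q[(abs(Q[:,1]-y)<.006)&(Q[:,0]>.58)&(Q[:,0]<.84)&(Q[:,2]>.012)&(Q[:,2]<.06)]
        if len(s): 
            i=np.argsort(s[:,0]);print("y %.3f"%y,"xmin %.4f xmax %.4f"%(s[i[0],0],s[i[-1],0]),"z at front",np.median(s[i[:8],2]).round(4), "zmax",s[:,2].max().round(4))
    s=Q[(Q[:,0]>.58)&(Q[:,0]<.85)&(Q[:,1]>-.12)&(Q[:,1]<.15)&(Q[:,2]>.03)&(Q[:,2]<.06)]
    print("frame rect",cv2.minAreaRect(s[:,:2].astype(np.float32)))
```

```text
top 0.465 40 zt 0.0498 y -0.2682..-0.2445 mid -0.2564
top 0.475 43 zt 0.0507 y -0.2731..-0.2476 mid -0.2604
top 0.485 42 zt 0.0497 y -0.2744..-0.2487 mid -0.2615
top 0.495 27 zt 0.0484 y -0.2726..-0.2515 mid -0.2620
top 0.505 34 zt 0.0311 y -0.2794..-0.2517 mid -0.2656
top 0.515 30 zt 0.0286 y -0.2806..-0.2534 mid -0.2670
top 0.525 33 zt 0.0261 y -0.2823..-0.2561 mid -0.2692
top 0.535 30 zt 0.0260 y -0.2833..-0.2585 mid -0.2709
top 0.545 28 zt 0.0233 y -0.2848..-0.2616 mid -0.2732
top 0.555 27 zt 0.0215 y -0.2859..-0.2631 mid -0.2745
top 0.565 34 zt 0.0190 y -0.2922..-0.2644 mid -0.2783
top 0.575 26 zt 0.0177 y -0.2938..-0.2667 mid -0.2803
top 0.585 27 zt 0.0143 y -0.3028..-0.2680 mid -0.2854
top 0.595 28 zt 0.0132 y -0.3340..-0.2705 mid -0.3023
top 0.605 26 zt 0.0104 y -0.3348..-0.2524 mid -0.2936
top 0.615 18 zt 0.0093 y -0.2997..-0.2604 mid -0.2801
top 0.625 6 zt 0.0069 y -0.3323..-0.2677 mid -0.3000
scene 0.465 32 zt 0.0480 y -0.2720..-0.2467 mid -0.2594
scene 0.475 58 zt 0.0472 y -0.2746..-0.2462 mid -0.2604
scene 0.485 46 zt 0.0475 y -0.2725..-0.2475 mid -0.2600
scene 0.495 71 
[... 1624 characters left out ...]
ront 0.0367 zmax 0.0427
y -0.040 xmin 0.6248 xmax 0.7995 z at front 0.0256 zmax 0.0372
y -0.020 xmin 0.6263 xmax 0.8015 z at front 0.0236 zmax 0.0361
y 0.000 xmin 0.6262 xmax 0.8017 z at front 0.0236 zmax 0.0371
y 0.020 xmin 0.6266 xmax 0.8025 z at front 0.0234 zmax 0.0373
y 0.040 xmin 0.6275 xmax 0.8037 z at front 0.0219 zmax 0.0354
y 0.060 xmin 0.6273 xmax 0.8038 z at front 0.0238 zmax 0.0386
y 0.080 xmin 0.6308 xmax 0.8038 z at front 0.0249 zmax 0.0391
y 0.100 xmin 0.6317 xmax 0.8056 z at front 0.0374 zmax 0.0431
y 0.120 xmin 0.6322 xmax 0.8055 z at front 0.0386 zmax 0.0437
frame rect ((0.7147344350814819, 0.0161069855093956), (0.20631372928619385, 0.17333893477916718), 87.50936126708984)
```

```bash
python3 -c "
import bench;print([k for k in dir(bench) if not k.startswith('_')]);print(getattr(bench,'tip_reach',None))"
python3 -m handwheel '{"slide":[[-0.39,-0.47,0],[-0.78,-0.93,0],[-0.78,-0.93,0]],"delta_rot":[[0,0,-0.08],[0,0,-0.16],[0,0,-0.16]]}' 1
python3 -m handwheel '{"slide":[[-0.22,-0.47,0],[-0.45,-0.94,0]],"delta_rot":[[0,0,0],[0,0,0]]}'
python3 -m handwheel '{"slide":[[-0.22,-0.47,0],[-0.45,-0.94,0]],"delta_rot":[[0,0,0],[0,0,0]]}'
```

```text
['IKError', 'calibration', 'get_obs', 'job_done', 'snapshot', 'tip_reach']
0.022
time: 0.48
position: [0.3032, 0.4409, 0.2522]
tool_rot: [[-0.979, 0.202, -0.001], [0.202, 0.979, -0.002], [0.001, -0.003, -1.0]]
force: [0.4, 0.4, -0.0]
grip_width: 0.0855
grip_force: 0.0
time: 0.72
position: [0.3281, 0.3428, 0.2532]
tool_rot: [[-0.98, 0.199, -0.0], [0.199, 0.98, 0.0], [0.0, 0.0, -1.0]]
force: [1.1, 0.3, -0.0]
grip_width: 0.0855
grip_force: 0.0
time: 0.98
position: [0.3537, 0.2413, 0.2535]
tool_rot: [[-0.98, 0.2, 0.001], [0.2, 0.98, 0.001], [-0.0, 0.001, -1.0]]
force: [0.9, -0.2, 1.0]
grip_width: 0.0855
grip_force: 0.0
```

```bash
for i in 1; do
python3 -m handwheel '{"slide":[[-0.22,-0.47,0],[-0.45,-0.94,0]],"delta_rot":[[0,0,0],[0,0,0]]}'
python3 -m handwheel '{"slide":[[-0.22,-0.47,0],[-0.45,-0.94,0]],"delta_rot":[[0,0,0],[0,0,0]]}'
python3 -m handwheel '{"slide":[[-0.22,-0.47,0],[-0.45,-0.94,0]],"delta_rot":[[0,0,0],[0,0,0]]}'
python3 -m handwheel '{"slide":[[-0.22,-0.47,0],[-0.45,-0.94,0]],"delta_rot":[[0,0,0],[0,0,0]]}'
python3 -m handwheel '{"slide":[[-0.22,-0.45,0.4],[-0.45,-0.9,0.9],[-0.45,-0.9,0.9],[-0.45,-0.9,0.9]],"delta_rot":[[0,0,0],[0,0,0],[0,0,0],[0,0,0]]}'
done | grep -v force
python3 - <<'E'
from h import *
p,d=snapshot("scene");cv2.imwrite("pics/scene1.png",p[:,:,::-1])
q,d=snapshot("top");cv2.imwrite("pics/top1.png",q[:,:,::-1])
A=cv2.resize(p[20:170,180:340,::-1],(400,375),interpolation=3);B=cv2.resize(q[155:305,350:510,::-1],(400,375),interpolation=3)
cv2.imwrite("pics/crop2.png",np.hstack([A,B]))
o=get_obs();print(o["position"],o["joint_positions"])
E
```

```text
time: 1.23
position: [0.3792, 0.1401, 0.2536]
tool_rot: [[-0.98, 0.2, 0.001], [0.2, 0.98, 0.001], [-0.001, 0.001, -1.0]]
grip_width: 0.0852
time: 1.48
position: [0.4047, 0.0387, 0.2537]
tool_rot: [[-0.98, 0.2, 0.001], [0.2, 0.98, 0.0], [-0.001, 0.001, -1.0]]
grip_width: 0.0854
time: 1.72
position: [0.4301, -0.0626, 0.2536]
tool_rot: [[-0.98, 0.201, 0.001], [0.201, 0.98, 0.0], [-0.001, 0.0, -1.0]]
grip_width: 0.0853
time: 1.98
position: [0.4554, -0.1638, 0.2534]
tool_rot: [[-0.98, 0.201, 0.001], [0.201, 0.98, 0.0], [-0.001, 0.0, -1.0]]
grip_width: 0.0854
time: 2.48
position: [0.4808, -0.2592, 0.1627]
tool_rot: [[-0.98, 0.201, -0.001], [0.201, 0.98, 0.001], [0.001, 0.001, -1.0]]
grip_width: 0.0852
[ 0.48160051 -0.25893426  0.16479734] [-6.37814691e-01  1.14434836e-01  1.81905412e+00  4.71139788e-04
  1.20611389e+00 -2.00805366e+00]
```

View pics/crop2.png

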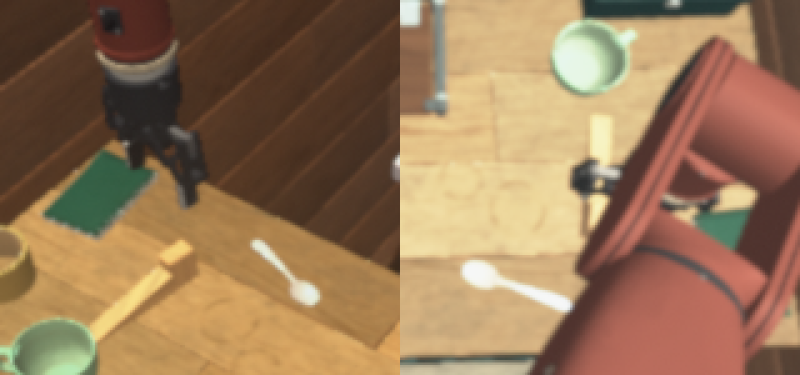

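The view shows the open fingers straddling the wedge's line, above the grip at about (177,250) in the left crop, and the wedge is unmoved. I'll descend and grip.

```bash
(
python3 -m handwheel '{"slide":[[0.02,0,0.4],[0.02,0,0.9],[0.02,0,0.9]],"delta_rot":[[0,0,0],[0,0,0],[0,0,0]]}'
python3 -m handwheel '{"slide":[[0,0,0.25],[0,0,0.43],[0,0,0.43],[0,0,0.43]],"delta_rot":[[0,0,0],[0,0,0],[0,0,0],[0,0,0]]}'
python3 -m handwheel '{"slide":[[0,0,0],[0,0,0],[0,0,0],[0,0,0],[0,0,0],[0,0,0],[0,0,0],[0,0,0]],"delta_rot":[[0,0,0],[0,0,0],[0,0,0],[0,0,0],[0,0,0],[0,0,0],[0,0,0],[0,0,0]]}' -1 40 )
```

```text
time: 2.95
position: [0.4768, -0.2564, 0.0714]
tool_rot: [[-0.98, 0.199, -0.005], [0.199, 0.98, 0.004], [0.005, 0.003, -1.0]]
force: [0.7, 0.8, 0.2]
grip_width: 0.0853
grip_force: 0.0
time: 3.45
position: [0.4795, -0.2596, 0.0317]
tool_rot: [[-0.98, 0.2, 0.001], [0.2, 0.98, -0.001], [-0.002, -0.001, -1.0]]
force: [0.4, -0.8, 1.0]
grip_width: 0.0856
grip_force: 0.0
time: 4.45
position: [0.4789, -0.2594, 0.0307]
tool_rot: [[-0.98, 0.2, 0.0], [0.2, 0.98, -0.001], [-0.001, -0.0, -1.0]]
force: [-0.6, -0.6, 4.9]
grip_width: 0.0256
grip_force: 40.1
```

```bash
(
python3 -m handwheel '{"slide":[[0,0,-0.2],[0,0,-0.5],[0,0,-0.5]],"delta_rot":[[0,0,0],[0,0,0],[0,0,0]]}'
python3 -m handwheel '{"slide":[[0.08,0.25,0],[0.17,0.55,0],[0.26,0.91,0]],"delta_rot":[[0,0,0],[0,0,0],[0,0,0]]}'
python3 -m handwheel '{"slide":[[0.08,0.3,0],[0.17,0.6,0],[0.26,0.91,0]],"delta_rot":[[0,0,0],[0,0,0],[0,0,0]]}'
python3 -m handwheel '{"slide":[[0.08,0.3,0],[0.17,0.6,0],[0.26,0.91,0],[0.26,0.91,0],[0.26,0.91,0]],"delta_rot":[[0,0,-0.03],[0,0,-0.06],[0,0,-0.1],[0,0,-0.104],[0,0,-0.104]]}' )
cat > look.py <<'E'
import sys
from h import *
np.set_printoptions(precision=4,suppress=True)
t=sys.argv[1];im=[]
for n,(a,b,c,e) in (("top",(140,280,290,400)),("scene",(100,260,225,380))):
    p,d=snapshot(n);np.savez(f"pics/{n}{t}.npz",p=p,d=d);im.append(cv2.resize(p[a:b,c:e,::-1],(400,int(400*(b-a)/(e-c))),interpolation=3))
    H=max(i.shape[0] for i in im)
    P=cloud(n,d).reshape(-1,3);h=cv2.cvtColor(p,cv2.COLOR_RGB2HSV).reshape(-1,3)
    for x in np.arange(.50,.63,.01):
        s=P[(abs(P[:,0]-x)<.005)&(abs(P[:,1]-.022)<.035)&(P[:,2]>.006)&(P[:,2]<.12)&(h[:,1]<160)&(h[:,2]>150)]
        if len(s)>4: print(n,"x %.3f n %d z %.4f y %.4f..%.4f mid %.4f"%(x,len(s),np.percentile(s[:,2],80),s[:,1].min(),s[:,1].max(),(s[:,1].min()+s[:,1].max())/2))
im=[cv2.copyMakeBorder(i,0,H-i.shape[0],0,0,0) for i in im]
c=np.hstack(im);s=min(1,600/H);cv2.imwrite(f"pics/look{t}.png",cv2.resize(c,None,fx=s,fy=s))
o=get_obs();print(o["position"],o["force"],o["joint_positions"])
E
python3 look.py 2
```

```text
time: 4.82
position: [0.4799, -0.2599, 0.0819]
tool_rot: [[-0.98, 0.2, 0.003], [0.2, 0.98, -0.002], [-0.003, -0.001, -1.0]]
force: [0.8, -0.8, -1.4]
grip_width: 0.0258
grip_force: 39.6
time: 5.2
position: [0.4701, -0.1635, 0.0785]
tool_rot: [[-0.98, 0.201, -0.002], [0.201, 0.98, 0.001], [0.002, 0.001, -1.0]]
force: [-0.5, 0.6, -0.3]
grip_width: 0.0258
grip_force: 39.5
time: 5.58
position: [0.4628, -0.069, 0.0786]
tool_rot: [[-0.98, 0.2, -0.002], [0.2, 0.98, 0.001], [0.003, 0.0, -1.0]]
force: [0.5, -0.2, -0.9]
grip_width: 0.0256
grip_force: 39.5
time: 6.2
position: [0.4562, 0.0239, 0.0793]
tool_rot: [[-0.999, 0.038, -0.002], [0.038, 0.999, -0.0], [0.002, -0.0, -1.0]]
force: [-0.3, -0.6, -1.2]
grip_width: 0.0257
grip_force: 39.7
top x 0.590 n 13 z 0.0575 y 0.0061..0.0251 mid 0.0156
top x 0.600 n 9 z 0.0550 y 0.0060..0.0281 mid 0.0171
scene x 0.500 n 39 z 0.0750 y 0.0088..0.0352 mid 0.0220
scene x 0.510 n 42 z 0.0723 y 0.0090..0.0346 mid 0.0218
scene x 0.520 n 35 z 0.0714 y 0.0084..0.0336 mid 0.0210
scene x 0.530 n 41 z 0.0689 y 0.0076..0.0332 mid 0.0204
scene x 0.540 n 37 z 0.0668 y 0.0058..0.0335 mid 0.0196
scene x 0.550 n 35 z 0.0656 y 0.0061..0.0323 mid 0.0192
scene x 0.560 n 38 z 0.0629 y 0.0058..0.0327 mid 0.0193
scene x 0.570 n 35 z 0.0609 y 0.0045..0.0311 mid 0.0178
scene x 0.580 n 39 z 0.0584 y 0.0046..0.0318 mid 0.0182
scene x 0.590 n 32 z 0.0563 y 0.0055..0.0307 mid 0.0181
scene x 0.600 n 28 z 0.0540 y 0.0030..0.0270 mid 0.0150
[0.4566 0.0233 0.0798] [ 0.3112  0.2064 -1.0688] [-0.1216  0.027   2.0937 -0.0002  1.0218 -1.653 ]
```

View pics/look2.png

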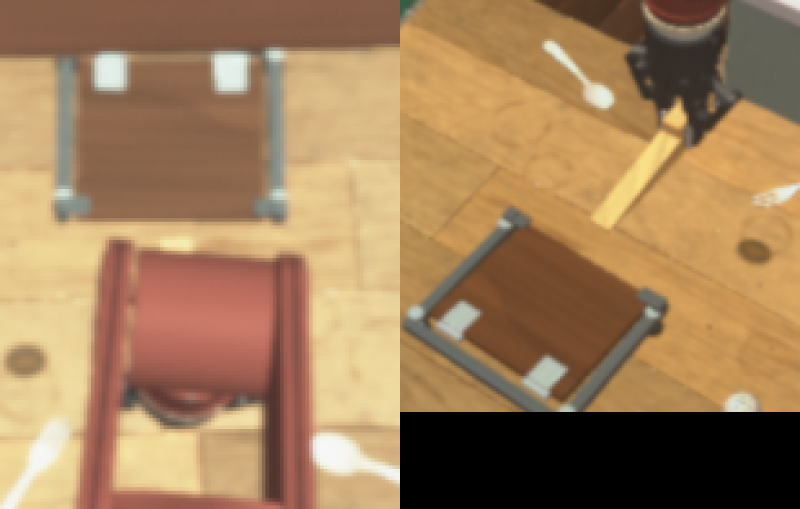

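The wedge is held level. Its taper reads z 75 to 54 mm, so its underside is about 50 mm up, and its tip is at y≈0.016, in line with the board's middle (~0.019). I'll lower it now and slide it in slowly.

```bash
(
python3 -m handwheel '{"slide":[[0,0.03,0.2],[0,0.03,0.4],[0,0.03,0.45],[0,0.03,0.47],[0,0.03,0.49],[0,0.03,0.49],[0,0.03,0.49]],"delta_rot":[[0,0,0],[0,0,0],[0,0,0],[0,0,0],[0,0,0],[0,0,0],[0,0,0]]}'
python3 -m handwheel '{"slide":[[-0.1,0,0],[-0.2,0,0],[-0.3,0,0],[-0.4,0,0],[-0.4,0,0],[-0.4,0,0]],"delta_rot":[[0,0,0],[0,0,0],[0,0,0],[0,0,0],[0,0,0],[0,0,0]]}' )
python3 look.py 3
```

```text
time: 7.18
position: [0.4573, 0.0269, 0.0317]
tool_rot: [[-0.999, 0.038, 0.001], [0.038, 0.999, -0.0], [-0.001, -0.0, -1.0]]
force: [0.7, -0.4, -0.5]
grip_width: 0.0256
grip_force: 39.7
time: 7.92
position: [0.4966, 0.0255, 0.031]
tool_rot: [[-0.999, 0.038, -0.001], [0.038, 0.999, 0.0], [0.001, 0.0, -1.0]]
force: [0.2, 0.3, -0.6]
grip_width: 0.0258
grip_force: 39.7
scene x 0.500 n 18 z 0.0485 y 0.0107..0.0494 mid 0.0301
scene x 0.510 n 38 z 0.0484 y 0.0068..0.0441 mid 0.0255
scene x 0.520 n 57 z 0.0416 y 0.0124..0.0388 mid 0.0256
scene x 0.530 n 40 z 0.0283 y 0.0105..0.0385 mid 0.0245
scene x 0.540 n 37 z 0.0274 y 0.0110..0.0381 mid 0.0246
scene x 0.550 n 36 z 0.0234 y 0.0109..0.0364 mid 0.0236
scene x 0.560 n 33 z 0.0222 y 0.0084..0.0353 mid 0.0219
scene x 0.570 n 44 z 0.0211 y 0.0092..0.0354 mid 0.0223
scene x 0.580 n 31 z 0.0177 y 0.0073..0.0343 mid 0.0208
scene x 0.590 n 34 z 0.0163 y 0.0057..0.0341 mid 0.0199
scene x 0.600 n 34 z 0.0152 y 0.0097..0.0344 mid 0.0221
scene x 0.610 n 31 z 0.0127 y 0.0060..0.0331 mid 0.0195
scene x 0.620 n 15 z 0.0119 y 0.0047..0.0314 mid 0.0180
[0.4965 0.0255 0.0311] [ 0.8773  0.424  -1.1187] [-0.1075  0.2073  2.0079 -0.      0.9271 -1.6402]
```

View pics/look3.png

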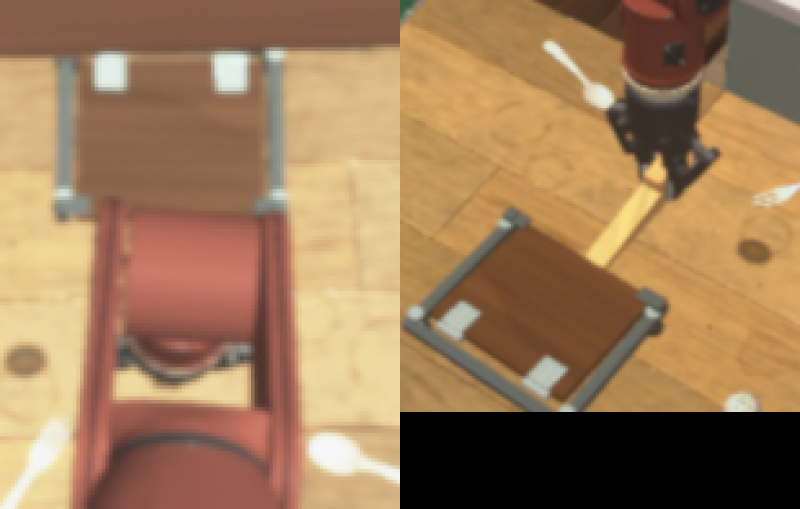

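The thin end is low under the middle of the edge, the board is still down, and the measured force is near zero. I'll let the wedge just touch the counter, then push on.

```bash
(
python3 -m handwheel '{"slide":[[0,0,0.005],[0,0,0.005],[0,0,0.005]],"delta_rot":[[0,0,0],[0,0,0],[0,0,0]]}'
python3 -m handwheel '{"slide":[[0,0,0.005],[0,0,0.005],[0,0,0.005]],"delta_rot":[[0,0,0],[0,0,0],[0,0,0]]}'
python3 -m handwheel '{"slide":[[0,0,0.005],[0,0,0.005],[0,0,0.005]],"delta_rot":[[0,0,0],[0,0,0],[0,0,0]]}'
python3 -m handwheel '{"slide":[[-0.05,0,0],[-0.1,0,0],[-0.15,0,0],[-0.15,0,0]],"delta_rot":[[0,0,0],[0,0,0],[0,0,0],[0,0,0]]}' )|egrep "pos|force:"
```

```text
position: [0.4969, 0.0254, 0.0308]
force: [-0.3, 0.5, -0.9]
grip_force: 39.7
position: [0.497, 0.0254, 0.0306]
force: [-3.4, 0.5, 6.0]
grip_force: 40.3
position: [0.4971, 0.0254, 0.0306]
force: [-5.4, 0.7, 11.0]
grip_force: 41.3
position: [0.5127, 0.0248, 0.0306]
force: [-3.3, 0.9, 6.9]
grip_force: 40.8
```

```bash
(
python3 -m handwheel '{"slide":[[0,0,-0.004],[-0.05,0,-0.004],[-0.1,0,-0.004],[-0.1,0,-0.004]],"delta_rot":[[0,0,0],[0,0,0],[0,0,0],[0,0,0]]}'
python3 -m handwheel '{"slide":[[-0.05,0,0],[-0.1,0,0],[-0.1,0,0]],"delta_rot":[[0,0,0],[0,0,0],[0,0,0]]}'
python3 -m handwheel '{"slide":[[-0.05,0,0],[-0.1,0,0],[-0.1,0,0]],"delta_rot":[[0,0,0],[0,0,0],[0,0,0]]}'
 )|egrep "pos|force:"
```

```text
position: [0.5211, 0.0245, 0.0306]
force: [-8.2, 0.3, 12.2]
grip_force: 41.3
position: [0.5302, 0.0243, 0.0306]
force: [-11.9, 1.0, 15.6]
grip_force: 40.6
position: [0.5402, 0.0239, 0.0305]
force: [-11.3, 0.6, 14.7]
grip_force: 40.6
```

```bash
(
python3 -m handwheel '{"slide":[[0,0,-0.008],[0,0,-0.008],[0,0,-0.008]],"delta_rot":[[0,0,0],[0,0,0],[0,0,0]]}'
python3 -m handwheel '{"slide":[[0,0,-0.004],[0,0,-0.004],[0,0,-0.004]],"delta_rot":[[0,0,0],[0,0,0],[0,0,0]]}'
python3 -m handwheel '{"slide":[[-0.03,0,0],[-0.05,0,0],[-0.05,0,0]],"delta_rot":[[0,0,0],[0,0,0],[0,0,0]]}'
 )|egrep "pos|force:"
```

```text
position: [0.5402, 0.0239, 0.0306]
force: [-7.5, -0.1, 7.2]
grip_force: 39.5
position: [0.5402, 0.0239, 0.0306]
force: [-5.5, 0.3, 3.8]
grip_force: 39.2
position: [0.5452, 0.0237, 0.0306]
force: [-6.7, 0.3, 3.9]
grip_force: 39.6
```

```bash
(
python3 -m handwheel '{"slide":[[-0.03,0,0],[-0.06,0,0],[-0.09,0,0],[-0.1,0,0],[-0.1,0,0]],"delta_rot":[[0,0,0],[0,0,0],[0,0,0],[0,0,0],[0,0,0]]}'
python3 -m handwheel '{"slide":[[-0.02,0,0],[-0.04,0,0],[-0.05,0,0],[-0.05,0,0]],"delta_rot":[[0,0,0],[0,0,0],[0,0,0],[0,0,0]]}'
 )|egrep "pos|force:"; python3 look.py 4 | tail -1
python3 - <<'E'
from h import *
P=cloud("scene",np.load("pics/scene4.npz")["d"]).reshape(-1,3);R=cloud("scene",np.load("pics/scene0.npz")["d"]).reshape(-1,3)
for x in(.632,.64,.66,.70,.75):
    f=lambda Q:np.median(Q[(abs(Q[:,0]-x)<.005)&((abs(Q[:,1]+.03)<.015)|(abs(Q[:,1]-.06)<.015))&(Q[:,2]>.01)][:,2])
    print(x,f(R).round(4),f(P).round(4))
E
```

```text
position: [0.555, 0.0233, 0.0306]
force: [-7.0, 0.2, 4.7]
grip_force: 39.6
position: [0.56, 0.0231, 0.0306]
force: [-7.2, 1.2, 5.2]
grip_force: 39.6
[0.56   0.0231 0.0306] [-7.0864 -0.4094  5.5609] [-0.0993  0.3402  1.8404 -0.0002  0.9654 -1.6321]
0.632 0.0238 0.0316
0.64 0.0247 0.0318
0.66 0.026 0.0326
0.7 0.0285 0.0327
0.75 0.0323 0.0342
```

```bash
(
python3 -m handwheel '{"slide":[[0,0,-0.004],[-0.02,0,-0.004],[-0.04,0,-0.004],[-0.04,0,-0.004]],"delta_rot":[[0,0,0],[0,0,0],[0,0,0],[0,0,0]]}'
python3 -m handwheel '{"slide":[[-0.01,0,0],[-0.02,0,0],[-0.02,0,0]],"delta_rot":[[0,0,0],[0,0,0],[0,0,0]]}'
python3 -m handwheel '{"slide":[[-0.01,0,0],[-0.02,0,0],[-0.02,0,0]],"delta_rot":[[0,0,0],[0,0,0],[0,0,0]]}'
 )|egrep "pos|force:"
```

```text
position: [0.5644, 0.023, 0.0306]
force: [-3.5, 0.6, -0.4]
grip_force: 39.4
position: [0.5675, 0.0227, 0.0312]
force: [-1.9, 0.8, -5.2]
grip_force: 39.5
position: [0.5691, 0.0227, 0.0311]
force: [-4.3, 0.2, -7.9]
grip_force: 39.6
```

```bash
(
python3 -m handwheel '{"slide":[[0,0,0.004],[0,0,0.004],[0,0,0.004]],"delta_rot":[[0,0,0],[0,0,0],[0,0,0]]}'
python3 -m handwheel '{"slide":[[0,0,0.004],[0,0,0.004],[0,0,0.004]],"delta_rot":[[0,0,0],[0,0,0],[0,0,0]]}'
 )|egrep "pos|force:"
```

```text
position: [0.5694, 0.0227, 0.031]
force: [-4.6, 0.7, -7.4]
grip_force: 39.6
position: [0.5697, 0.0227, 0.0309]
force: [-4.9, 0.0, -6.8]
grip_force: 39.6
```

```bash
(
python3 -m handwheel '{"slide":[[0,0,0.004],[0,0,0.004],[0,0,0.004]],"delta_rot":[[0,0,0],[0,0,0],[0,0,0]]}'
python3 -m handwheel '{"slide":[[0,0,0.003],[0,0,0.003],[0,0,0.003]],"delta_rot":[[0,0,0],[0,0,0],[0,0,0]]}'
python3 -m handwheel '{"slide":[[-0.01,0,0],[-0.01,0,0],[-0.01,0,0]],"delta_rot":[[0,0,0],[0,0,0],[0,0,0]]}'
 )|egrep "pos|force:"
```

```text
position: [0.5701, 0.0226, 0.0307]
force: [-3.8, 0.7, -6.3]
grip_force: 39.7
position: [0.5703, 0.0226, 0.0306]
force: [-4.7, 0.6, -3.3]
grip_force: 40.0
position: [0.5705, 0.0226, 0.0306]
force: [-8.5, -0.1, 0.1]
grip_force: 40.4
```

```bash
(
python3 -m handwheel '{"slide":[[-0.005,0,0],[-0.005,0,0],[-0.005,0,0]],"delta_rot":[[0,0,0],[0,0,0],[0,0,0]]}'
python3 -m handwheel '{"slide":[[-0.005,0,0],[-0.005,0,0],[-0.005,0,0]],"delta_rot":[[0,0,0],[0,0,0],[0,0,0]]}'
 )|egrep "pos|force:"; python3 look.py 5 | tail -1
python3 - <<'E'
from h import *
P=cloud("scene",np.load("pics/scene5.npz")["d"]).reshape(-1,3);R=cloud("scene",np.load("pics/scene0.npz")["d"]).reshape(-1,3)
for x in(.632,.64,.66,.70,.75):
    f=lambda Q:np.median(Q[(abs(Q[:,0]-x)<.005)&((abs(Q[:,1]+.03)<.015)|(abs(Q[:,1]-.06)<.015))&(Q[:,2]>.01)][:,2])
    print(x,f(R).round(4),f(P).round(4))
E
```

```text
position: [0.5705, 0.0226, 0.0306]
force: [-10.2, 1.2, 1.9]
grip_force: 40.7
position: [0.5706, 0.0226, 0.0306]
force: [-12.3, 0.5, 3.9]
grip_force: 40.9
[0.5706 0.0226 0.0306] [-11.8258  -0.2753   3.915 ] [-0.0983  0.3605  1.8132 -0.0003  0.9709 -1.631 ]
0.632 0.0238 0.0341
0.64 0.0247 0.0336
0.66 0.026 0.0338
0.7 0.0285 0.0341
0.75 0.0323 0.0345
```

The board is level, with its surface flat at about 34 mm. I'll finish the push to about 15 N.

```bash
(
python3 -m handwheel '{"slide":[[-0.005,0,-0.001],[-0.005,0,-0.001],[-0.005,0,-0.001]],"delta_rot":[[0,0,0],[0,0,0],[0,0,0]]}'
python3 -m handwheel '{"slide":[[-0.005,0,-0.001],[-0.005,0,-0.001],[-0.005,0,-0.001]],"delta_rot":[[0,0,0],[0,0,0],[0,0,0]]}'
 )|egrep "pos|force:"
```

```text
position: [0.5707, 0.0226, 0.0306]
force: [-14.0, -0.0, 3.9]
grip_force: 41.0
position: [0.5708, 0.0226, 0.0306]
force: [-14.9, -0.3, 5.7]
grip_force: 41.1
```

```bash
(
python3 -m handwheel '{"slide":[[-0.007,0,-0.002],[-0.007,0,-0.002],[-0.007,0,-0.002],[-0.007,0,-0.002]],"delta_rot":[[0,0,0],[0,0,0],[0,0,0],[0,0,0]]}'
python3 -m handwheel '{"slide":[[0,0,0],[0,0,0],[0,0,0],[0,0,0],[0,0,0],[0,0,0],[0,0,0],[0,0,0]],"delta_rot":[[0,0,0],[0,0,0],[0,0,0],[0,0,0],[0,0,0],[0,0,0],[0,0,0],[0,0,0]]}' 0.6
python3 -m handwheel '{"slide":[[0,0,-0.2],[0,0,-0.5],[0,0,-1],[0,0,-1]],"delta_rot":[[0,0,0],[0,0,0],[0,0,0],[0,0,0]]}'
python3 -m handwheel '{"slide":[[0.3,0,-0.3],[0.7,0,-0.7],[1,0,-1],[1,0,-1],[1,0,-1]],"delta_rot":[[0,0,0],[0,0,0],[0,0,0],[0,0,0],[0,0,0]]}'
 )|egrep "pos|force:|wid|time"
python3 look.py 6;python3 - <<'E'
from h import *
P=cloud("scene",np.load("pics/scene6.npz")["d"]).reshape(-1,3)
for x in(.632,.64,.66,.70,.75):
    f=lambda Q:np.median(Q[(abs(Q[:,0]-x)<.005)&((abs(Q[:,1]+.03)<.015)|(abs(Q[:,1]-.06)<.015))&(Q[:,2]>.01)][:,2])
    print(x,f(P).round(4))
E
```

```text
time: 18.48
position: [0.571, 0.0226, 0.0306]
force: [-17.6, 0.5, 6.0]
grip_width: 0.0255
grip_force: 41.2
time: 19.48
position: [0.5736, 0.0225, 0.0306]
force: [0.7, 0.2, 0.6]
grip_width: 0.068
grip_force: 0.0
time: 19.98
position: [0.5776, 0.0222, 0.1375]
force: [-0.7, -0.5, 0.2]
grip_width: 0.0686
grip_force: 0.0
time: 20.6
position: [0.4738, 0.0263, 0.2305]
force: [-0.2, -0.2, -0.5]
grip_width: 0.0684
grip_force: 0.0
scene x 0.550 n 9 z 0.0465 y 0.0151..0.0348 mid 0.0249
scene x 0.560 n 44 z 0.0484 y 0.0123..0.0371 mid 0.0247
scene x 0.570 n 34 z 0.0483 y 0.0116..0.0364 mid 0.0240
scene x 0.580 n 37 z 0.0475 y 0.0096..0.0353 mid 0.0225
scene x 0.590 n 70 z 0.0461 y 0.0076..0.0367 mid 0.0221
scene x 0.600 n 40 z 0.0284 y 0.0094..0.0349 mid 0.0221
scene x 0.610 n 34 z 0.0269 y 0.0083..0.0341 mid 0.0212
scene x 0.620 n 24 z 0.0261 y 0.0093..0.0338 mid 0.0215
[0.4735 0.0263 0.2295] [0.1071 0.3336 0.5509] [-0.1111 -0.1274  1.9323  0.      1.3387 -1.6436]
0.632 0.0336
0.64 0.0334
0.66 0.0339
0.7 0.0338
0.75 0.0346
```

View pics/look6.png

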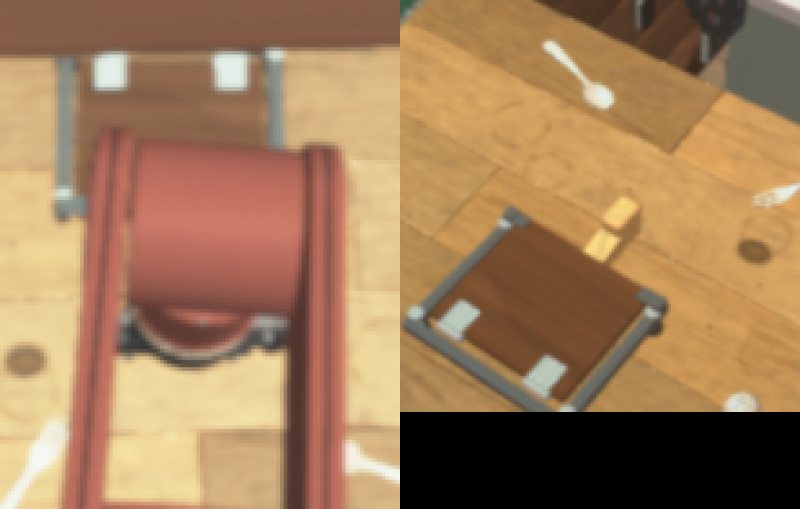

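The last picture shows the wedge lying flat under the middle of the level board, at about (613,235) in the right half. The gripper is well clear, so I'm handing the job in.

```bash
python3 -c "
from bench import *
print(job_done())"
```

```text
the job is handed in; nothing more can be done
None
```

The wedge is under the middle of the board's front edge with the board level, pushed to about 17 N at the end, slightly over the 15 N aimed for. I let go and handed the job in at about 21 s. The wedge stayed flat and in place, but I did not measure its pressing force on the board, and the hand-in gave no verdict.

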